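Lift the ball cup out of a saw-bench ball support

ROBOT

A 6-joint arm with a two-finger parallel gripper is mounted at the origin on a cart in front of the work surface, level with it; the furniture and walls round the work are solid. World frame = base frame: x ahead of the robot, y to its left, z up, the work surface at z = 0. Lengths are in m, angles in rad, forces in N, time in s.
With the tool pointing down it reaches from about 0.25 to 0.725 m from the base axis. Payload 4 kg.
Tool frame: the origin (TCP) lies midway between the tips of the shut fingers; the grasp point (between the pads) lies bot.pinch_z behind it (bot.pinch_z is the distance from the TCP to the grasp point, in m); z points along the fingers, y is the line along which they close (so a half turn about z gives the same grasp; the last joint's range is limited). The gripper opens to 85 mm and grips with 20 to 120 N. Pads are 22 mm wide; open, the fingers measure 114 mm over their backs; the gripper's body (76 mm by 85 mm) begins 54 mm behind the grasp point. The pads swing forward as they close: fully open they stand 13 mm farther back than shut.
Start: joints at [1.318, 0.241, 0.005, 1.335, 0, 1.571], TCP at [0.125, 0.484, 0.231] pointing down, gripper open.
Joint ranges: [-2.72, 2.72], [-1.05, 1.87], [-1.09, 1.28], [-1.99, 2.15], [-1.42, 1.44], [-3.14, 3.14]. Speed limits (rad/s): [2.79, 2.79, 3.14, 3.14, 3.14, 3.14].

INTERFACE

Orientations are given as a unit quaternion [x, y, z, w].
In Python, from workcell import bot, imaging, get_obs gives the robot as it stands (bot), with the cameras (imaging) and the readings as plain functions.
- The arm moves only by the shell command python3 jog.py FILE, which reads ROWS from the file FILE. ROWS is a JSON list of rows, 1 to 10 of them, each an object with the fields wx, wy, wz (a rotation vector in rad), x, y, z (the shift in m), aperture (the finger opening in m); a field left out counts as zero (the opening has to be given); each row is the pose to reach, as a shift and turn from the pose commanded when the command began, along the tool's axes at that moment; what a row does not reach only later rows make up. A row lasts 1/8 s, in which the tool goes at most 0.0625 m and 0.188 rad, less where a joint would pass 70% of its speed; a pose out of reach is approached as far as the arm can. The fingers move at their own pace and stop on an object; the grip force is fixed at half the most. Time passes only in rows, so rows that do not move let the fingers close. It prints the time, the measured TCP pose, the force, the opening and the grip force at its end. Input that does not fit is refused with a message, and nothing moves.
- get_obs(): the state, without advancing time (a new reading comes with each control period).
- imaging.camera(name): name is "scene" or "top" or "wrist"; returns the picture (480x640x3 uint8, red, green, blue); there is no depth.
- imaging.calibration(name): a dict with "mtx" (3x3 intrinsics, pixels), "R" (3x3) and "t" (3): a world point X has camera coordinates R X + t. Camera axes: x right, y down, z forward; pixel columns grow to the right and rows downward; lengths in m; the calibration is good to about 2 mm. A picture is of the moment at which its call begins: read the wrist's pose just before it. calibration takes no time and is no camera call; for the wrist camera it gives the pose at the moment of the call.
- bot.job_done(): hands the job in; it is judged then, once.
The state is a dict: "clock": time; "joint_pos": joint angles; "joint_vel": joint speeds; "tau": joint torques, N m; "eef_pos": TCP position; "tool_rot": TCP orientation; "ft_force": force on the tool from outside, world axes, zero at the start; "ft_torque": the same for the moment, N m; "grip_width": finger opening in m; "grasp_force": force on a finger pad.
Only numpy, scipy, OpenCV 4.12 (cv2) and the standard library are available. Lean on these libraries where they do the work, as an engineer would, in place of code of your own. Each camera call takes 0.05 s, during which the arm holds its last target. There are 200 camera calls.

TASK

The ball support on the mat is due for cleaning; its retaining ring is already off, so the steel ball lies loose in the dished brass cup. Swing the catch fully open by its red knob, turn the cup a quarter turn anticlockwise in its bayonet socket, lift it straight out and finish still holding it, level and steady, at least 10 cm above the socket for me to take. Keep the ball in the middle of the dish: do not touch it or let it run out to the rim, and leave the other things on the mat where they are.

Things in the scene. Friction and masses are not known exactly. Their poses are not given: they have to be found in the camera images.
- support: Fixed ball support: green cast foot 150 x 140 x 9 mm (x, y) with a round column that carries a grey steel bayonet socket, 98 mm across. Origin: underside of the foot on the column's axis, z up. Socket floor at z = 30 mm, top of its ring at z = 46 mm. At the start the cup's ears lie along the support's x axis (within 0.1 rad), under the lips of the ring, and cannot rise.
- socket (a point): Centre of the socket floor, 30 mm above the mat. Two notches in the ring's lips let the ears rise once the cup is turned anticlockwise (seen from above) a quarter turn, until its ears lie along the support's y axis (0.15 rad short of that is still free); end stops stop the turn about 0.06 rad past it and block the other direction.
- cup: Loose brass-yellow cup, 0.17 to 0.35 kg, seated in the socket (1.5 mm play, turns easily). Round body 66 mm across, 52 mm high; two upright flats over its full height, 56 mm apart, 35 mm long, facing the cup's own +y and -y: grip across these, in the 36 mm above the ring. At its foot two ears 14 mm wide, 8 mm high, out to radius 42 mm along its +x and -x. Origin: centre of the underside, z up.
- cup_mid (a point): Point fixed to the cup, on its axis 54 mm above its underside, where the ball's centre is when the ball lies in the middle of the dish. The dish in the cup's top: 50 mm across, curvature radius 90 mm, lowest 44 mm above the underside, inside a rim at 52 mm.
- ball_center (a point): Centre of the loose polished steel ball, 20 mm in diameter, 33 g, in the cup's dish. Its top stands 12 mm above the cup's rim. It reaches the rim when its centre is about 14 mm off the middle.
- catch (a joint): Angle of the catch, a flat steel lever with an upright red knob on a vertical pivot (rad). 0: shut, its nose stands in the ring before one ear and blocks the cup's turn. It grows as the lever turns anticlockwise seen from above, to a stop at 0.9; from 0.5 on the nose is clear. Friction holds it where it is left; some 2 N at the knob moves it.
- catch_knob (a point): On the red knob of the catch: a vertical pin 12.4 mm in diameter, its axis through this point; it reaches from 16 mm below this point (the lever, 36 mm above the mat) to 12 mm above it (68 mm above the mat).
- catch_pivot (a point): On the vertical axis of the catch's pivot, at the height of catch_knob; the knob swings about it at a radius of 33 mm.
- retaining_ring: Brass retaining ring that was taken off, 64 mm in diameter, 7 mm high, lying on the mat beside the support. Origin: centre of its underside. To be left alone.
- tape_measure: Yellow tape measure, 43 x 90 x 62 mm, near the front edge of the mat. Origin: centre of the underside. To be left alone.
- pencil: Red pencil, 150 mm long, 8 mm thick, near the front edge of the mat. Origin: centre of the underside. To be left alone.
- wrench: Flat steel arbor wrench, 218 mm long, 5 mm thick, behind the support. Origin: centre of the underside. To be left alone.
- masking_tape: Roll of masking tape, 110 mm in diameter, 24 mm high, behind the support on the right. Origin: centre of the underside. To be left alone.
- bit_tin: Closed green tin, 96 x 152 x 43 mm, at the front right. Origin: centre of the underside. To be left alone.

How it is judged:
On the way, in this order (a step that is already met when the one before it is completed fails the run):
1. the catch is swung open (value of joint catch above 0.5 rad), for 0.2 s.
2. the cup is turned a quarter turn while it still stands in the socket (angle between the x axis of cup and the x axis of support, either way round above 1.3 rad and z of cup in the frame of support below 0.036 m and horizontal distance between cup and support below 0.008 m), for 0.1 s.
At the end, for the whole second after the job is handed in: The cup is held by the fingers, its underside at least 90 mm above the socket's floor, touching the support nowhere, at rest and level to within 0.1 rad; the ball lies at rest within 8 mm of the middle of its dish; the catch is still open (over 0.5 rad) (z of cup in the frame of support above 0.12 m and angle between cup's own z axis and vertical below 0.1 rad and distance between ball_center and cup_mid below 0.008 m and contact force between the fingers and cup above 2 N and contact force between cup and support below 0.1 N and linear speed of cup below 0.03 m/s and linear speed of ball below 0.05 m/s and value of joint catch above 0.5 rad); the arm keeps its last pose, push and grip.
It fails at once if the ball runs out to the rim or leaves the dish (distance between ball_center and cup_mid above 0.0125 m).
It fails at once if the robot touches the ball (contact force between any of the fingers, the arm and ball above 0.05 N).
It fails at once if one of the other things on the mat is moved (distance of any of retaining_ring, tape_measure, pencil, wrench, masking_tape, bit_tin from where it was at the start of the episode above 0.025 m).
It also fails if it takes over 51 s, if anything falls off the work surface, if the arm or the gripper's body presses on something with over 40 N, if the wrist force passes 120 N, or if a joint passes its speed limit or range.

## Working session

There is one attempt and no reset: what is moved stays moved. The work goes in short steps, Python scripts to look and compute and a shell command to move; the robot and the scene stay as the last step left them, time stands still between calls to the robot, and variables do not carry over. Pictures are saved under pics/ and viewed, at most 10 in all, crops included, and the job is handed in when it is done.

```bash
ls; mkdir -p pics; python3 - <<'E'
from workcell import bot, imaging, get_obs
import cv2
for n in("scene","top"):
    cv2.imwrite(f"pics/{n}0.png",imaging.camera(n)[:,:,::-1])
    c=imaging.calibration(n);print(n,c)
o=get_obs();print(o['clock'],o['eef_pos'],o['tool_rot'],bot.pinch_z,o['grip_width'])
E
```

```text
jog.py
pics
workcell.py
scene {'mtx': array([[434.58111547,   0.        , 325.87388348],
       [  0.        , 434.58111547, 243.39158422],
       [  0.        ,   0.        ,   1.        ]]), 'R': array([[ 0.78958997, -0.6135657 ,  0.00920946],
       [-0.31058984, -0.41254776, -0.85635174],
       [ 0.5292274 ,  0.67330637, -0.51631084]]), 't': array([-0.5495137 ,  0.14399799,  0.72024652])}
top {'mtx': array([[619.38686851,   0.        , 317.24024315],
       [  0.        , 619.38686851, 242.52034037],
       [  0.        ,   0.        ,   1.        ]]), 'R': array([[ 0.02555243, -0.99931352,  0.02682471],
       [-0.99489289, -0.02804218, -0.0969627 ],
       [ 0.09764836, -0.02421008, -0.99492646]]), 't': array([-0.20617653,  0.56250746,  0.97970684])}
0.1 [0.12491181 0.48357599 0.23050157] [ 1.26069790e-01  9.92020926e-01 -9.36321702e-04 -1.17768845e-04] 0.0187 0.08545822431359532
```

View pics/scene0.png

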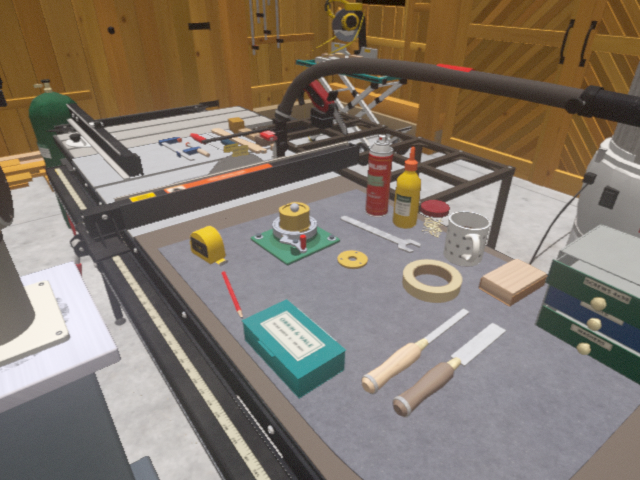

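View pics/top0.png

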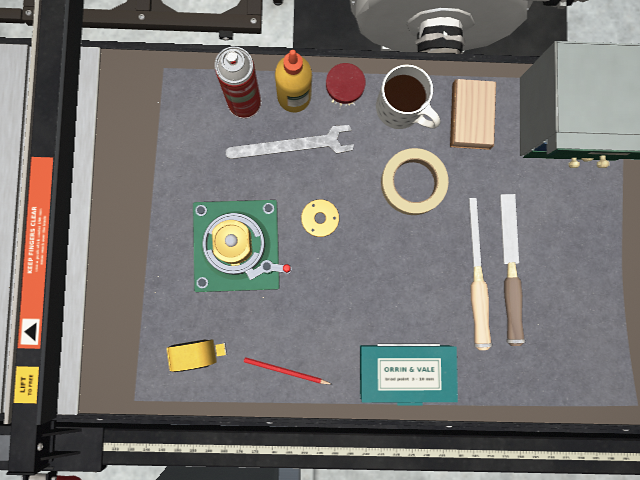

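The scene view shows the support at about (295,235) with the knob at (303,240). In the top view the cup is at (232,241), the knob at (287,268) and the pivot at (267,266). I'll enlarge both.

```bash
python3 - <<'E'
import cv2,numpy as np
t=cv2.imread("pics/top0.png")[192:297,187:297];s=cv2.imread("pics/scene0.png")[195:265,245:345]
t=cv2.resize(t,None,fx=5,fy=5,interpolation=cv2.INTER_CUBIC)
cv2.imwrite("pics/tc.png",t)
s=cv2.resize(s,None,fx=8,fy=8,interpolation=cv2.INTER_CUBIC)
cv2.imwrite("pics/sc.png",s)
E
```

```text
(no output)
```

View pics/tc.png

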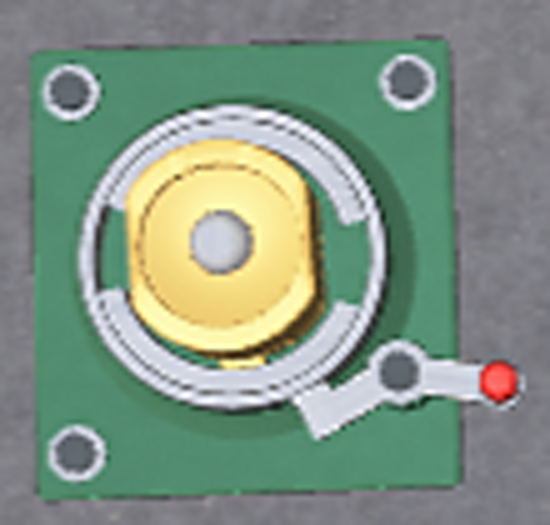

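View pics/sc.png

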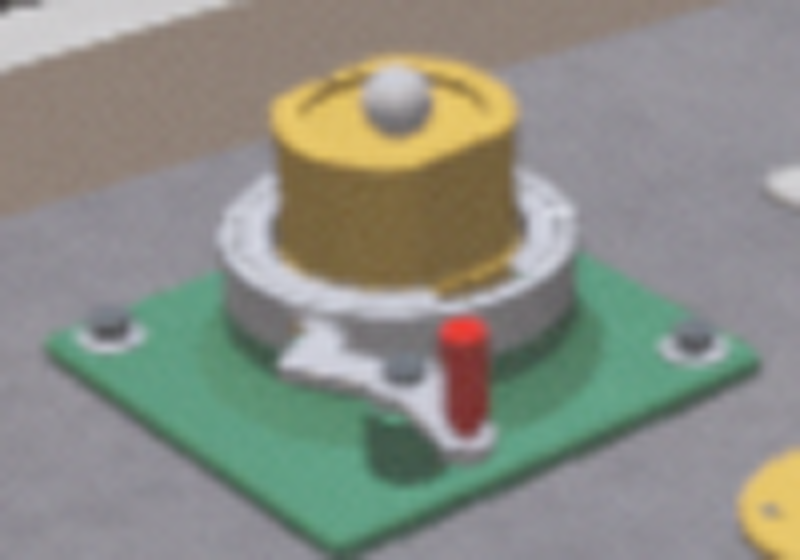

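The crops show the cup's ears pointing image-vertical (world x), so the flats face ±y. In the top crop the ball is at (221,242), the ring centre at (232,257), the knob top at (498,381) and the pivot bolt at (398,371). In the scene crop the ball is at (398,99), the knob top at (464,330) and the bolt at (405,368).

```bash
cat > h.py <<'E'
from workcell import bot, imaging, get_obs
import numpy as np,cv2
def P(c): return c['mtx']@np.c_[c['R'],c['t']]
def tri(cs,px):
    A=[]
    for c,(u,v) in zip(cs,px):
        p=P(c);A+=[u*p[2]-p[0],v*p[2]-p[1]]
    X=np.linalg.svd(np.array(A))[2][-1];return X[:3]/X[3]
def onz(c,uv,z):
    d=c['R'].T@np.linalg.inv(c['mtx'])@np.r_[uv,1.];o=-c['R'].T@c['t'];return o+d*(z-o[2])/d[2]
def st():
    o=get_obs();print(round(o['clock'],2),np.round(o['eef_pos'],4),np.round(o['tool_rot'],4),np.round(o['joint_pos'],3),np.round(o['ft_force'],1),round(o['grip_width'],4),o['grasp_force'])
    return o
E
python3 - <<'E'
from h import *
T=imaging.calibration('top');S=imaging.calibration('scene')
t=lambda x,y:np.array([187+(x+.5)/5-.5,192+(y+.5)/5-.5])
s=lambda x,y:np.array([245+(x+.5)/8-.5,195+(y+.5)/8-.5])
for n,a,b,z in(("ball",(221,242),(398,99),.084),("knobtop",(498,381),(464,330),.068),("bolt",(398,371),(405,368),.045)):
    print(n,tri([T,S],[t(*a),s(*b)]).round(4),'top@z',onz(T,t(*a),z).round(4),'sc@z',onz(S,s(*b),z).round(4))
print('ring',onz(T,t(232.5,256.5),.046),onz(S,s(397,225),.046))
cs=[onz(T,t(*q),.009) for q in((33,52),(447,41),(462,485),(40,498))];print(np.round(cs,4),np.mean(cs,0))
# flats at cup top z=.082
for q in((127,180),(127,290),(313,190),(320,290)):print('flat',onz(T,t(*q),.082).round(4))
st()
E
```

```text
ball [ 0.5632 -0.0568  0.083 ] top@z [ 0.5627 -0.0567  0.084 ] sc@z [ 0.563  -0.0591  0.084 ]
knobtop [ 0.5238 -0.1429  0.0646] top@z [ 0.5231 -0.1426  0.068 ] sc@z [ 0.5214 -0.1483  0.068 ]
bolt [ 0.5277 -0.1099  0.0365] top@z [ 0.5267 -0.1101  0.045 ] sc@z [ 0.5207 -0.1224  0.045 ]
ring [ 0.56188343 -0.05611515  0.046     ] [ 0.56148116 -0.05899462  0.046     ]
[[ 0.6319  0.0169  0.009 ]
 [ 0.6398 -0.1207  0.009 ]
 [ 0.4918 -0.1304  0.009 ]
 [ 0.4839  0.008   0.009 ]] [ 0.56183012 -0.05654483  0.009     ]
flat [ 0.5813 -0.0268  0.082 ]
flat [ 0.5473 -0.0282  0.082 ]
flat [ 0.5798 -0.0841  0.082 ]
flat [ 0.5489 -0.0874  0.082 ]
0.1 [0.1249 0.4836 0.2305] [ 1.261e-01  9.920e-01 -9.000e-04 -1.000e-04] [ 1.318  0.241  0.004  1.335 -0.     1.571] [-0.3  0.  -0.2] 0.0855 0.0
```

Measured: cup axis (0.562,-0.057), support yaw ≈ +0.058, knob (0.5235,-0.1425) and pivot (0.527,-0.110). The knob-to-pivot radius comes out at 33 mm, which agrees with the text. I'll move behind (-x side of) the knob with the fingers shut, staying high.

```bash
cat >> h.py <<'E'
from scipy.spatial.transform import Rotation as R
def go(x,y,z,yaw):
    """row (tool axes) to reach tcp xyz, tool y axis at world angle yaw, pointing down"""
    o=st();r=R.from_quat(o['tool_rot'])
    Y=np.array([np.cos(yaw),np.sin(yaw),0]);Z=np.array([0,0,-1.]);X=np.cross(Y,Z)
    g=R.from_matrix(np.c_[X,Y,Z])
    print(np.round((r.inv()*g).as_rotvec(),4),np.round(r.inv().apply(np.array([x,y,z])-o['eef_pos']),4))
E
echo '[{"wz":-0.313, "x":-0.518, "y":-0.512, "aperture":0}, {"wz":-0.313, "x":-0.518, "y":-0.512, "aperture":0}, {"wz":-0.313, "x":-0.518, "y":-0.512, "aperture":0}, {"wz":-0.313, "x":-0.518, "y":-0.512, "aperture":0}, {"wz":-0.313, "x":-0.518, "y":-0.512, "aperture":0}, {"wz":-0.313, "x":-0.518, "y":-0.512, "aperture":0}, {"wz":-0.313, "x":-0.518, "y":-0.512, "aperture":0}, {"wz":-0.313, "x":-0.518, "y":-0.512, "aperture":0}, {"wz":-0.313, "x":-0.518, "y":-0.512, "aperture":0}, {"wz":-0.313, "x":-0.518, "y":-0.512, "aperture":0}]' > m.json && python3 jog.py m.json | tail -3
python3 -c "
from h import *
go(.496,-.142,.23,np.pi/2+.06)"
```

```text
ft_force: [1.3, 1.3, 0.5]
grip_width: 0.0001
grasp_force: 0.0
1.35 [ 0.445  -0.0527  0.2311] [-2.980e-02  9.996e-01  2.000e-04 -0.000e+00] [-0.118  0.138 -0.123  1.31   0.    -0.178] [1.3 1.3 0.5] 0.0001 0.0
[ 0.0004 -0.     -0.0003] [-0.0456 -0.0922  0.0011]
```

```bash
echo '[{"x":-0.046, "y":-0.092, "z":0.001, "aperture":0}, {"x":-0.046, "y":-0.092, "z":0.001, "aperture":0}, {"x":-0.046, "y":-0.092, "z":0.06, "aperture":0}, {"x":-0.046, "y":-0.092, "z":0.11, "aperture":0}, {"x":-0.046, "y":-0.092, "z":0.11, "aperture":0}]' > m.json && python3 jog.py m.json | tail -3
python3 -c "
from h import *
st();c=imaging.calibration('wrist');print(P(c).tolist())
cv2.imwrite('pics/w1.png',imaging.camera('wrist')[:,:,::-1])
for X in((.5235,-.1425,.068),(.527,-.110,.045),(.563,-.057,.084)):
  q=P(c)@np.r_[X,1];print(q[:2]/q[2])"
```

```text
ft_force: [-0.9, 0.2, 0.5]
grip_width: 0.0001
grasp_force: 0.0
1.98 [ 0.4918 -0.1387  0.1171] [-0.0299  0.9995  0.0017 -0.0053] [-0.275  0.35  -0.155  1.077 -0.    -0.335] [-0.9  0.2  0.5] 0.0001 0.0
[[58.33563348408041, 384.7372857769728, -304.2135834335301, 109.41154116919608], [426.9121254582037, 26.023239353639685, -131.65991651446151, -143.92072764631348], [0.25629815049552546, 0.018682612722379182, -0.966417207025226, 0.14487103326622525]]
[305.88289325 317.59785243]
[358.98053191 308.34407738]
[457.99918359 405.40716412]
```

View pics/w1.png

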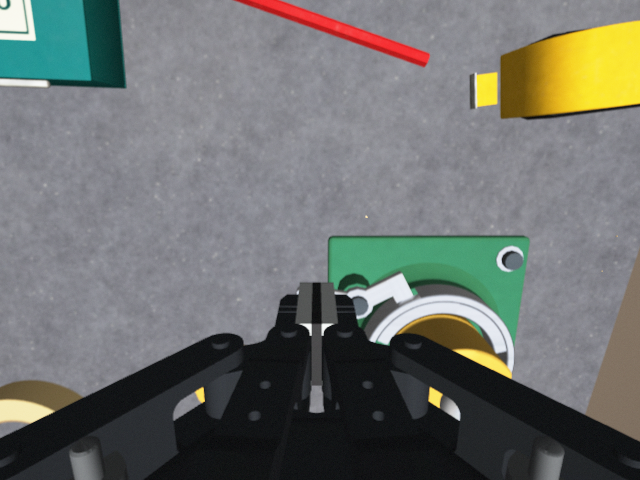

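The wrist view shows the pivot bolt at (359,305) against a predicted (359,308), which confirms the localisation. The fingers hide the knob, which is directly ahead of them. Next I descend behind it.

```bash
echo '[{"z":0.03, "aperture":0}, {"z":0.06, "aperture":0}, {"z":0.078, "aperture":0}, {"z":0.078, "aperture":0}, {"z":0.078, "aperture":0}]' > m.json && python3 jog.py m.json | tail -3
python3 -c "
from h import *
go(.54,-.142,.043,np.pi/2+.06)"
```

```text
ft_force: [0.3, -0.2, -0.5]
grip_width: 0.0002
grasp_force: 0.0
2.65 [ 0.498  -0.1402  0.0457] [-3.020e-02  9.995e-01 -7.000e-04  2.000e-03] [-0.274  0.429 -0.247  0.89  -0.    -0.335] [ 0.3 -0.2 -0.5] 0.0002 0.0
[-0.0014  0.004   0.0005] [-0.0418 -0.0044  0.0029]
```

```bash
echo '[{"x":-0.005, "y":-0.003, "z":0.001, "aperture":0}, {"x":-0.010, "y":-0.003, "z":0.001, "aperture":0}, {"x":-0.015, "y":-0.003, "z":0.001, "aperture":0}, {"x":-0.020, "y":-0.003, "z":0.001, "aperture":0}, {"x":-0.025, "y":-0.003, "z":0.001, "aperture":0}, {"x":-0.029, "y":-0.003, "z":0.001, "aperture":0}, {"x":-0.033, "y":-0.003, "z":0.001, "aperture":0}, {"x":-0.036, "y":-0.003, "z":0.001, "aperture":0}, {"x":-0.036, "y":-0.003, "z":0.001, "aperture":0}]' > m.json && python3 jog.py m.json | tail -3
python3 -c "
from h import *
st()
a=imaging.camera('top')[192:297,187:297,::-1]
cv2.imwrite('pics/t2.png',cv2.resize(a,None,fx=5,fy=5,interpolation=2))"
```

```text
ft_force: [-2.5, 2.7, -0.1]
grip_width: -0.0001
grasp_force: 1.6
3.77 [ 0.5318 -0.14    0.0419] [-3.040e-02  9.995e-01  4.000e-04 -5.000e-04] [-0.258  0.491 -0.153  0.927  0.001 -0.318] [-2.5  2.7 -0.1] -0.0001 1.5592826439205965
```

View pics/t2.png

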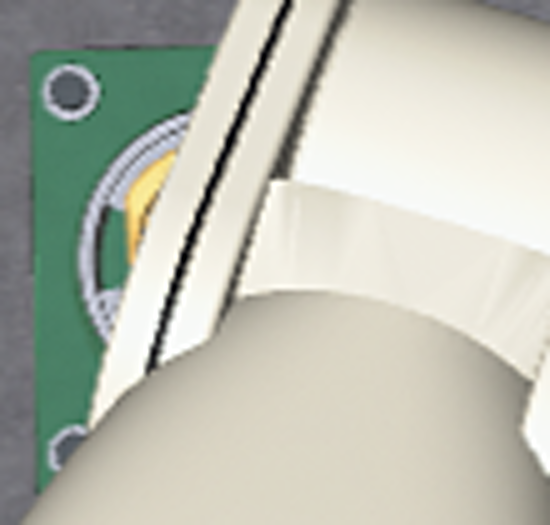

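The arm blocks the top view, but the push force of about 3–4 N says the knob is moving. I'll continue to the stop.

```bash
for i in 1; do echo '[{"x":-0.003, "aperture":0}, {"x":-0.006, "aperture":0}, {"x":-0.006, "aperture":0}]' > m.json && python3 jog.py m.json | tail -3; done
python3 -c "
from h import *
st()"
```

```text
ft_force: [-13.1, 2.5, 6.7]
grip_width: 0.0002
grasp_force: 6.5
4.2 [ 0.5335 -0.1398  0.0418] [-2.990e-02  9.995e-01  4.000e-04 -4.400e-03] [-0.255  0.499 -0.14   0.94  -0.002 -0.315] [-13.1   2.5   6.7] 0.0002 6.463014711043797
```

It stopped at x=0.5335 with the force rising to 13 N. I predicted 0.533 for the 0.9 stop, so the catch is fully open. Next I back off, rise and go above the cup.

```bash
echo '[{"x":0.02, "aperture":0}, {"x":0.02, "aperture":0}, {"x":0.02, "z":-0.06, "aperture":0}, {"x":0.02, "z":-0.12, "aperture":0.04}, {"x":0.02, "z":-0.17, "aperture":0.072}, {"x":0.02, "z":-0.17, "aperture":0.072}]' > m.json && python3 jog.py m.json | tail -3
python3 -c "
from h import *
go(.4,-.057,.25,np.pi/2+.06)
for n in('top','wrist'):cv2.imwrite('pics/3%s.png'%n,imaging.camera(n)[:,:,::-1])
"
```

```text
ft_force: [-0.0, -0.8, -0.7]
grip_width: 0.0545
grasp_force: 0.0
4.95 [ 0.5231 -0.1427  0.2185] [-0.0301  0.9995 -0.0022  0.007 ] [-0.266  0.318  0.077  1.315 -0.    -0.326] [-0.  -0.8 -0.7] 0.0545 0.0
[-0.0049  0.0138  0.0001] [ 0.1172  0.0928 -0.0336]
```

```bash
echo '[{"x":-0.06, "y":0.04, "z":-0.02, "aperture":0.072}, {"x":-0.107, "y":0.085, "z":-0.03, "aperture":0.072}, {"x":-0.107, "y":0.085, "z":-0.03, "aperture":0.072}, {"x":-0.107, "y":0.085, "z":-0.03, "aperture":0.072}, {"x":-0.107, "y":0.085, "z":-0.03, "aperture":0.072}]' > m.json && python3 jog.py m.json | tail -3
python3 -c "
from h import *
st();c=imaging.calibration('wrist');np.savez('w4.npz',**c)
cv2.imwrite('pics/w4.png',imaging.camera('wrist')[:,:,::-1]);st()
for X in((.5505,-.133,.068),(.527,-.110,.045),(.563,-.057,.084),(.562,-.057,.046)):
  q=P(c)@np.r_[X,1];print(q[:2]/q[2])"
```

```text
ft_force: [0.2, 0.0, -0.3]
grip_width: 0.0722
grasp_force: 0.0
5.67 [ 0.6189 -0.0507  0.2407] [-0.0298  0.9996 -0.     -0.0014] [-0.082  0.489  0.391  1.475 -0.    -0.141] [ 0.2  0.  -0.3] 0.0722 0.0
5.72 [ 0.6189 -0.051   0.2412] [-0.0295  0.9996 -0.     -0.0011] [-0.082  0.488  0.391  1.475 -0.    -0.141] [ 0.5 -0.2  0.4] 0.072 0.0
[218.32625139 125.04141775]
[252.3435249   98.19079154]
[312.44902638 147.69409036]
[312.93547673 144.87953085]
```

View pics/w4.png

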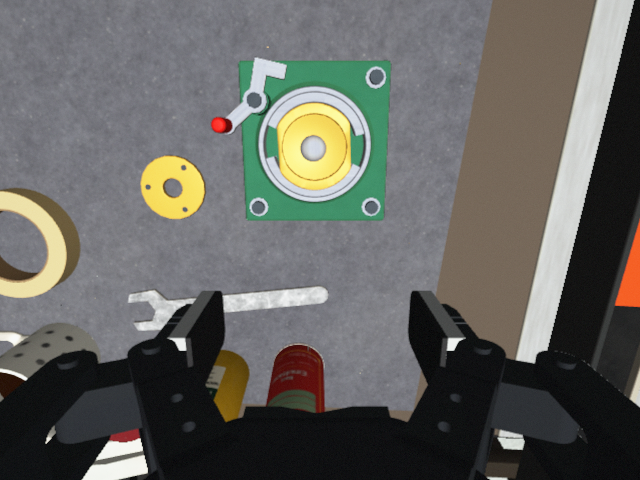

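The wrist view shows the catch open, with the knob at (219,125) against a predicted (218,125). The ball is at (313,147) and the ring at (315,144), also as predicted. Now I move over the cup.

```bash
echo '[{"x":0.056, "y":0.003, "aperture":0.072}, {"x":0.056, "y":0.003, "z":0.04, "aperture":0.072}, {"x":0.056, "y":0.003, "z":0.08, "aperture":0.072}, {"x":0.056, "y":0.003, "z":0.10, "aperture":0.072}, {"x":0.056, "y":0.003, "z":0.10, "aperture":0.072}, {"x":0.056, "y":0.003, "z":0.10, "aperture":0.072}]' > m.json && python3 jog.py m.json | tail -3
python3 -c "
from h import *
go(.562,-.057,.048,np.pi/2+.06)"
```

```text
ft_force: [0.3, -0.2, 0.9]
grip_width: 0.072
grasp_force: 0.0
6.47 [ 0.564  -0.0512  0.1435] [-2.960e-02  9.996e-01 -1.000e-04  8.000e-04] [-0.09   0.42   0.026  1.175 -0.    -0.15 ] [ 0.3 -0.2  0.9] 0.072 0.0
[-0.0003  0.0017 -0.0009] [ 0.0025 -0.0057  0.0955]
```

```bash
echo '[{"x":0.002, "y":-0.006, "aperture":0.072}, {"x":0.002, "y":-0.006, "z":0.01, "aperture":0.072}, {"x":0.002, "y":-0.006, "z":0.03, "aperture":0.072}, {"x":0.002, "y":-0.006, "z":0.055, "aperture":0.072}, {"x":0.002, "y":-0.006, "z":0.075, "aperture":0.072}, {"x":0.002, "y":-0.006, "z":0.09, "aperture":0.072}, {"x":0.002, "y":-0.006, "z":0.095, "aperture":0.072}, {"x":0.002, "y":-0.006, "z":0.095, "aperture":0.072}, {"x":0.002, "y":-0.006, "z":0.095, "aperture":0.072}, {"x":0.002, "y":-0.006, "z":0.095, "aperture":0.072}]' > m.json && python3 jog.py m.json | tail -3
python3 -c "
from h import *
go(.562,-.057,.048,np.pi/2+.06)"
```

```text
ft_force: [-0.0, 0.0, 1.2]
grip_width: 0.072
grasp_force: 0.0
7.72 [ 0.5627 -0.0567  0.0481] [-3.010e-02  9.995e-01 -1.000e-04  8.000e-04] [-0.1    0.508 -0.104  0.956  0.    -0.161] [-0.   0.   1.2] 0.072 0.0
[-0.0002  0.0016  0.0002] [ 0.0007 -0.0003  0.0001]
```

```bash
echo '[{"aperture":0.068}, {"aperture":0.065}, {"aperture":0.063}, {"aperture":0.061}, {"aperture":0.060}, {"aperture":0.059}, {"aperture":0.058}, {"aperture":0.057}, {"aperture":0.056}, {"aperture":0.055}]' > m.json && python3 jog.py m.json | tail -3
echo '[{"aperture":0.053}, {"aperture":0.050}, {"aperture":0.04}, {"aperture":0.04}, {"aperture":0.04}, {"aperture":0.04}]' > m.json && python3 jog.py m.json | tail -3
python3 -c "
from h import *
go(.562,-.057,.048,np.pi/2+.06)"
```

```text
ft_force: [-2.0, 2.5, 4.0]
grip_width: 0.0558
grasp_force: 43.5
ft_force: [-1.1, 1.4, 5.5]
grip_width: 0.0552
grasp_force: 62.6
9.72 [ 0.5623 -0.0564  0.0478] [-3.020e-02  9.995e-01  2.000e-04  3.000e-04] [-0.1    0.509 -0.105  0.957  0.    -0.161] [-1.1  1.4  5.5] 0.0552 62.612739179094206
[0.0003 0.0007 0.0003] [ 0.0003 -0.0006 -0.0002]
```

Gripped at 55 mm with 63 N. Now I turn it anticlockwise (negative tool z) gently.

```bash
echo '[{"wz":-0.02, "aperture":0.04}, {"wz":-0.06, "aperture":0.04}, {"wz":-0.11, "aperture":0.04}, {"wz":-0.17, "aperture":0.04}, {"wz":-0.23, "aperture":0.04}, {"wz":-0.29, "aperture":0.04}, {"wz":-0.35, "aperture":0.04}, {"wz":-0.41, "aperture":0.04}, {"wz":-0.46, "aperture":0.04}, {"wz":-0.5, "aperture":0.04}]' > m.json && python3 jog.py m.json | tail -3
python3 -c "
from h import *
go(.5623,-.0564,.0478,np.pi+.06);print(get_obs()['ft_torque'])"
```

```text
ft_force: [1.2, 1.3, 4.4]
grip_width: 0.0555
grasp_force: 62.3
10.97 [ 0.5632 -0.0566  0.0478] [-2.771e-01  9.608e-01 -3.000e-04  1.100e-03] [-0.1    0.509 -0.104  0.955  0.    -0.662] [1.2 1.3 4.4] 0.0555 62.31614467807958
[-0.0021  0.0012 -1.0692] [0.0006 0.0006 0.    ]
[ 0.47721905 -0.04568859 -0.07294571]
```

Forces are low and it turns freely. I'll do the rest.

```bash
echo '[{"wz":-0.02, "aperture":0.04}, {"wz":-0.06, "aperture":0.04}, {"wz":-0.11, "aperture":0.04}, {"wz":-0.17, "aperture":0.04}, {"wz":-0.23, "aperture":0.04}, {"wz":-0.29, "aperture":0.04}, {"wz":-0.35, "aperture":0.04}, {"wz":-0.41, "aperture":0.04}, {"wz":-0.47, "aperture":0.04}, {"wz":-0.52, "aperture":0.04}]' > m.json && python3 jog.py m.json | tail -3
echo '[{"wz":-0.06, "aperture":0.04}, {"wz":-0.12, "aperture":0.04}, {"wz":-0.18, "aperture":0.04}, {"wz":-0.24, "aperture":0.04}, {"wz":-0.3, "aperture":0.04}, {"wz":-0.36, "aperture":0.04}, {"wz":-0.42, "aperture":0.04}, {"wz":-0.47, "aperture":0.04}, {"wz":-0.51, "aperture":0.04}, {"wz":-0.53, "aperture":0.04}]' > m.json && python3 jog.py m.json | tail -3
python3 -c "
from h import *
go(.5623,-.0564,.0478,np.pi+.06);print(get_obs()['ft_torque'])
cv2.imwrite('pics/w5.png',imaging.camera('wrist')[:,:,::-1])"
```

```text
ft_force: [0.7, 3.2, 5.5]
grip_width: 0.0552
grasp_force: 62.3
ft_force: [0.5, 2.0, 6.6]
grip_width: 0.0553
grasp_force: 62.4
13.47 [ 0.5623 -0.0566  0.0478] [ 7.211e-01 -6.928e-01  3.000e-04 -2.000e-04] [-0.1    0.509 -0.105  0.957 -0.    -1.711] [0.5 2.  6.6] 0.0553 62.35932362302265
[-0.0006 -0.0001 -0.0199] [-0.0002 -0.      0.    ]
[ 0.33838348  0.27075924 -0.05104767]
```

View pics/w5.png

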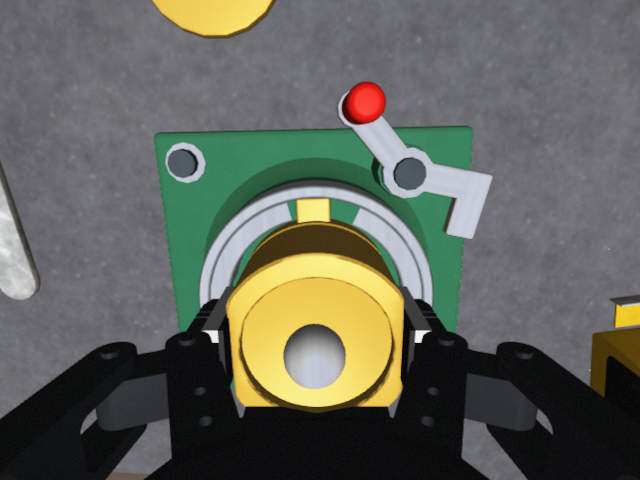

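The wrist view shows the ear at (313,210), clear inside the notch (292–362), and the ball centred at (314,355). I'll lift slowly.

```bash
echo '[{"z":-0.001, "aperture":0.04}, {"z":-0.003, "aperture":0.04}, {"z":-0.006, "aperture":0.04}, {"z":-0.009, "aperture":0.04}, {"z":-0.012, "aperture":0.04}, {"z":-0.014, "aperture":0.04}, {"z":-0.015, "aperture":0.04}]' > m.json && python3 jog.py m.json | tail -3
python3 -c "
from h import *
go(.5623,-.0564,.16,np.pi+.06);print(get_obs()['ft_torque'])"
```

```text
ft_force: [0.7, 0.6, -3.5]
grip_width: 0.0556
grasp_force: 63.4
14.4 [ 0.5619 -0.0566  0.0625] [ 7.209e-01 -6.930e-01 -0.000e+00  1.000e-04] [-0.1    0.492 -0.088  0.99  -0.    -1.711] [ 0.7  0.6 -3.5] 0.0556 63.40284759928181
[ 0.0002 -0.     -0.0206] [-0.0002 -0.0004 -0.0975]
[-0.06841922 -0.01535464  0.04924246]
```

It came free carrying only its own weight (3.5 N). I'll raise it another 105 mm.

```bash
echo '[{"z":-0.002, "aperture":0.04}, {"z":-0.005, "aperture":0.04}, {"z":-0.009, "aperture":0.04}, {"z":-0.014, "aperture":0.04}, {"z":-0.019, "aperture":0.04}, {"z":-0.024, "aperture":0.04}, {"z":-0.029, "aperture":0.04}, {"z":-0.034, "aperture":0.04}, {"z":-0.039, "aperture":0.04}, {"z":-0.044, "aperture":0.04}]' > m.json && python3 jog.py m.json | tail -3
echo '[{"z":-0.005, "aperture":0.04}, {"z":-0.010, "aperture":0.04}, {"z":-0.015, "aperture":0.04}, {"z":-0.020, "aperture":0.04}, {"z":-0.025, "aperture":0.04}, {"z":-0.030, "aperture":0.04}, {"z":-0.035, "aperture":0.04}, {"z":-0.040, "aperture":0.04}, {"z":-0.045, "aperture":0.04}, {"z":-0.050, "aperture":0.04}]' > m.json && python3 jog.py m.json | tail -3
echo '[{"z":-0.004, "aperture":0.04}, {"z":-0.007, "aperture":0.04}, {"z":-0.009, "aperture":0.04}, {"z":-0.010, "aperture":0.04}, {"z":-0.010, "aperture":0.04}, {"z":-0.010, "aperture":0.04}, {"z":-0.010, "aperture":0.04}, {"z":-0.010, "aperture":0.04}, {"z":-0.010, "aperture":0.04}, {"z":-0.010, "aperture":0.04}]' > m.json && python3 jog.py m.json | tail -3
python3 -c "
from h import *
go(.5623,-.0564,.167,np.pi+.06);cv2.imwrite('pics/w6.png',imaging.camera('wrist')[:,:,::-1])"
```

```text
ft_force: [0.3, 0.4, -3.0]
grip_width: 0.0558
grasp_force: 63.4
ft_force: [0.4, -0.2, -2.1]
grip_width: 0.0553
grasp_force: 63.4
ft_force: [0.5, -0.6, -2.4]
grip_width: 0.0558
grasp_force: 63.4
18.15 [ 0.5621 -0.0566  0.1663] [ 0.7209 -0.693   0.      0.    ] [-0.1    0.403  0.062  1.23  -0.    -1.711] [ 0.5 -0.6 -2.4] 0.0558 63.40618000955146
[ 0.     -0.     -0.0206] [-0.0002 -0.0002 -0.0007]
```

View pics/w6.png

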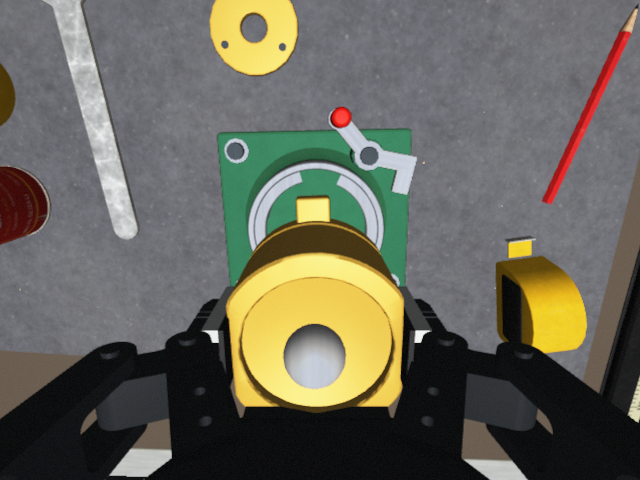

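The view shows the cup held clear of the socket, in the same place in the gripper as before the lift. The ball is centred at (314,355) and the catch is open, with the knob at (341,117). I'm handing in.

```bash
python3 -c "
from workcell import bot, imaging, get_obs
print(bot.job_done())"
```

```text
the job is handed in; nothing more can be done
None
```

I swung the catch fully open, turned the cup a quarter turn and lifted it straight out. The arm is holding it level about 12 cm above the socket floor with the ball in the middle of the dish, and the job is handed in; no verdict came back.

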